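# Gauge the gap of a gel-casting clamp

### The job

Find the gap of the gel-casting clamp with the three gauge leaves: try them from the thinnest up, each pushed gently down between the anvil and the sprung jaw, never jammed in hard, and hang each one that goes in loose back in the rack. Stop at the first leaf that binds (the jaw pinches it and it drags): leave that one standing in the clamp, pushed fully home, and let go, with the other two hanging in the rack. Leave the other things on the bench alone.

Things in the scene. Friction and masses are not known exactly. Their poses are not given: they have to be found in the camera images.
- anvil: Fixed aluminium anvil of the clamp, 50 mm wide (y). Origin on the bench, plumb under its inner face (x = 0) at mid-width; x points across the gap to the sprung jaw, y along the gap, z up. The gap is unknown, 3 to 10 mm, even, open at the top. The anvil does not give. The jaw's housing, 54 mm high, ends 88 mm plus the gap from the anvil's face, its knob 102 mm.
- anvil_mouth (a point): Anvil's mid-width at the top of the clamp, 54 mm above the bench, plumb above the upright part of the inner face. Axes as the anvil. Anvil and jaw faces are upright from the gap's floor to 40 mm above the bench; from there up to 54 mm each leans back 5 mm as a lead-in.
- gap_floor (a point): Foot of the anvil's inner face, mid-width, on the white base plate that is the gap's floor, 12 mm above the bench. The jaw slides away (anvil's +x, 11 mm at most) against a spring: a leaf thicker than the gap is pinched with 2 N plus 2.8 N per mm of jaw opening. The right leaf opens it 2.5 mm at most; thinner ones are loose. Metal friction about 0.6.
- rack: White rack, fixed: a plate 60 mm (x) by 200 mm (y), 10 mm thick, top 72 mm above the bench, on end legs. Origin on the bench under its middle. Three slots in a row, at y = -62, 0, 62 mm, each 14 mm (x) by 38 mm (y). A leaf hangs in each by its grip, blade thickness along the rack's x, grip centre 96 mm above the bench.
- leaf_thin_grip (a point): Centre of the grey grip of the steel gauge leaf 5 mm thick, about 90 g. Grip: block 28 mm (x) by 40 mm (y) by 48 mm tall; below it the blade, 5 mm thick (x), 30 mm wide (y), 52 mm long, centred. This point is 24 mm above the grip's underside, 76 mm above the blade's lower edge; z up. It hangs in any of the rack's slots, the blade free in the slot.
- leaf_middle_grip (a point): Centre of the grey grip of the steel gauge leaf 7.5 mm thick, about 90 g. Grip: block 28 mm (x) by 47 mm (y) by 48 mm tall; below it the blade, 7.5 mm thick (x), 30 mm wide (y), 52 mm long, centred. This point is 24 mm above the grip's underside, 76 mm above the blade's lower edge; z up. It hangs in any of the rack's slots, the blade free in the slot.
- leaf_thick_grip (a point): Centre of the grey grip of the steel gauge leaf 10 mm thick, about 90 g. Grip: block 28 mm (x) by 54 mm (y) by 48 mm tall; below it the blade, 10 mm thick (x), 30 mm wide (y), 52 mm long, centred. This point is 24 mm above the grip's underside, 76 mm above the blade's lower edge; z up. It hangs in any of the rack's slots, the blade free in the slot.
- mouse: Bystander: black computer mouse, 100 x 58 x 24 mm, origin under its centre.
- beaker: Bystander: glass beaker, 60 mm across, 75 mm high, origin under its centre.
- reagent: Bystander: amber bottle, 60 mm across, 140 mm high, origin under its centre.
- tip_box: Bystander: clear pipette-tip box, 85 x 120 x 55 mm, origin under its centre.
- marker: Bystander: white marker pen lying down, 14 mm thick, 120 mm long, origin under its middle.
- pot: Bystander: white plastic pot, 56 mm across, 60 mm high, origin under its centre.
Things that resemble listed ones, but are neither listed nor needed, are in the scene too. Leave any blue or turquoise look-alike of the rack alone. What is shaped like the part that bears leaf_middle_grip but orange or red is not meant.

How it is judged:
On the way, in this order (a step that is already met when the one before it is completed fails the run):
1. the thinnest leaf has been tried: its lower edge is at least 8 mm down between the upright faces of the clamp (x of leaf_thin_grip in the frame of anvil between -0.008 and 0.02 m and y of leaf_thin_grip in the frame of anvil between -0.016 and 0.016 m and z of leaf_thin_grip in the frame of anvil below 0.108 m), for 0.1 s.
2. the middle leaf has been tried in the same way, or the thinnest one, binding, stands home in the clamp and is let go (((x of leaf_middle_grip in the frame of anvil between -0.008 and 0.02 m and y of leaf_middle_grip in the frame of anvil between -0.016 and 0.016 m and z of leaf_middle_grip in the frame of anvil below 0.108 m) or (x of leaf_thin_grip in the frame of anvil between -0.004 and 0.014 m and y of leaf_thin_grip in the frame of anvil between -0.012 and 0.012 m and z of leaf_thin_grip in the frame of anvil below 0.0925 m and angle between leaf_thin's own z axis and vertical below 0.12 rad and contact force between leaf_thin and anvil between 1 and 11 N and contact force between each of the arm, the fingers and leaf_thin below 0.1 N and linear speed of leaf_thin below 0.02 m/s))), for 0.1 s.
At the end, for the whole second after the job is handed in: The first leaf that binds stands in the clamp, let go and at rest, pinched with 1 to 11 N, lower edge within 4.5 mm of the gap floor, within 12 mm of mid-width, upright within 0.12 rad; the other two hang in rack slots, grips on the plate, upright within 0.15 rad, at rest ((((x of leaf_thin_grip in the frame of anvil between -0.004 and 0.014 m and y of leaf_thin_grip in the frame of anvil between -0.012 and 0.012 m and z of leaf_thin_grip in the frame of anvil below 0.0925 m and angle between leaf_thin's own z axis and vertical below 0.12 rad and contact force between leaf_thin and anvil between 1 and 11 N and contact force between each of the arm, the fingers and leaf_thin below 0.1 N and linear speed of leaf_thin below 0.02 m/s) and (x of leaf_middle_grip in the frame of rack between -0.012 and 0.012 m and y of leaf_middle_grip in the frame of rack between -0.075 and 0.075 m and z of leaf_middle_grip in the frame of rack between 0.088 and 0.101 m and angle between leaf_middle's own z axis and vertical below 0.15 rad and linear speed of leaf_middle below 0.02 m/s) and (x of leaf_thick_grip in the frame of rack between -0.012 and 0.012 m and y of leaf_thick_grip in the frame of rack between -0.075 and 0.075 m and z of leaf_thick_grip in the frame of rack between 0.088 and 0.101 m and angle between leaf_thick's own z axis and vertical below 0.15 rad and linear speed of leaf_thick below 0.02 m/s)) or ((x of leaf_middle_grip in the frame of anvil between -0.004 and 0.014 m and y of leaf_middle_grip in the frame of anvil between -0.012 and 0.012 m and z of leaf_middle_grip in the frame of anvil below 0.0925 m and angle between leaf_middle's own z axis and vertical below 0.12 rad and contact force between leaf_middle and anvil between 1 and 11 N and contact force between each of the arm, the fingers and leaf_middle below 0.1 N and linear speed of leaf_middle below 0.02 m/s) and (x of leaf_thin_grip in the frame of rack between -0.012 and 0.012 m and y of leaf_thin_grip in the frame of rack between -0.075 and 0.075 m and z of leaf_thin_grip in the frame of rack between 0.088 and 0.101 m and angle between leaf_thin's own z axis and vertical below 0.15 rad and linear speed of leaf_thin below 0.02 m/s) and (x of leaf_thick_grip in the frame of rack between -0.012 and 0.012 m and y of leaf_thick_grip in the frame of rack between -0.075 and 0.075 m and z of leaf_thick_grip in the frame of rack between 0.088 and 0.101 m and angle between leaf_thick's own z axis and vertical below 0.15 rad and linear speed of leaf_thick below 0.02 m/s)) or ((x of leaf_thick_grip in the frame of anvil between -0.004 and 0.014 m and y of leaf_thick_grip in the frame of anvil between -0.012 and 0.012 m and z of leaf_thick_grip in the frame of anvil below 0.0925 m and angle between leaf_thick's own z axis and vertical below 0.12 rad and contact force between leaf_thick and anvil between 1 and 11 N and contact force between each of the arm, the fingers and leaf_thick below 0.1 N and linear speed of leaf_thick below 0.02 m/s) and (x of leaf_thin_grip in the frame of rack between -0.012 and 0.012 m and y of leaf_thin_grip in the frame of rack between -0.075 and 0.075 m and z of leaf_thin_grip in the frame of rack between 0.088 and 0.101 m and angle between leaf_thin's own z axis and vertical below 0.15 rad and linear speed of leaf_thin below 0.02 m/s) and (x of leaf_middle_grip in the frame of rack between -0.012 and 0.012 m and y of leaf_middle_grip in the frame of rack between -0.075 and 0.075 m and z of leaf_middle_grip in the frame of rack between 0.088 and 0.101 m and angle between leaf_middle's own z axis and vertical below 0.15 rad and linear speed of leaf_middle below 0.02 m/s)))); the robot touches nothing.
It fails at once if a leaf is pressed against the anvil with more than 25 N (contact force between any of leaf_thin, leaf_middle, leaf_thick and anvil above 25 N).
It fails at once if a bystander is shoved more than 30 mm (distance of any of mouse, beaker, reagent, tip_box, marker, pot from where it was at the start of the episode above 0.03 m).
It also fails if it takes over 72 s, if anything falls off the work surface, if the arm or the gripper's body presses on something with over 40 N, if the wrist force passes 120 N, or if a joint passes its speed limit or range.

### The arm

A 6-joint arm with a two-finger parallel gripper is mounted at the origin on the work surface. World frame = base frame: x ahead of the robot, y to its left, z up, the work surface at z = 0. Lengths are in m, angles in rad, forces in N, time in s.
With the tool pointing down it reaches from about 0.3 to 0.875 m from the base axis. Payload 6.4 kg.
Tool frame: the origin (TCP) lies on the mounting face of the last link; the fingertips stand 173 mm ahead of it and the grasp point (between the pads) lies 155 mm ahead of it (ctrl.tip_reach is the distance from the TCP to the fingertips, in m); z points along the fingers, y is the line along which they close (so a half turn about z gives the same grasp; the last joint's range is limited). The gripper opens to 85 mm and grips with 20 to 120 N. Pads are 22 mm wide; open, the fingers measure 114 mm over their backs; the gripper's body (76 mm by 85 mm) begins 54 mm behind the grasp point. The pads swing forward as they close: fully open they stand 13 mm farther back than shut.
Start: joints at [0.905, 0.181, 1.607, -0, 1.354, -0.206], TCP at [0.255, 0.515, 0.405] pointing down, gripper open.
Joint ranges: [-2.99, 2.99], [-0.89, 2.07], [0.3, 2.58], [-1.14, 4.28], [0, 2.63], [-3.12, 3.12]. Speed limits (rad/s): [2.57, 2.57, 3.01, 3.14, 3.14, 3.14].

### API

Orientations are given as a unit quaternion [w, x, y, z].
In Python, from bench import ctrl gives the robot as it stands.
- The arm moves only by the shell command python3 -m pendant 'ROWS'. ROWS is JSON, a list that holds one entry, the list of rows, each a list of 7 numbers: the opening, from 0 (shut) to 1 (fully open), then the shift along the tool's x, y, z in mm, then the turn, a rotation vector about the tool's x, y, z in rad. A call has 1 to 5 rows; each row is the pose to reach, as a shift and turn from the pose commanded when the call began, along the tool's axes at that moment; what a row does not reach only later rows make up. A row lasts 1/12 s, in which the tool goes at most 41.7 mm and 7.16 degrees, less where a joint would pass 70% of its speed; a pose out of reach is approached as far as the arm can. A call with a gripper value outside its range is refused whole. The fingers move at their own pace and stop on an object; the grip force is fixed at half the most. Time passes only in rows, so rows that repeat a pose let the fingers close. It gives the time, the measured TCP pose, the force, the opening and the grip force at its end, in the units of the state.
- ctrl.get_obs(): the state, without advancing time (a new reading comes with each control period).
- ctrl.camera(name): name is "scene" or "top"; returns the picture (480x640x3 uint8, red, green, blue); there is no depth.
- ctrl.camera_params(name): a dict with "mtx" (3x3 intrinsics, pixels), "world_from_camera" (4x4, takes a point from camera to world coordinates). Camera axes: x right, y down, z forward; pixel columns grow to the right and rows downward; lengths in m; the calibration is good to about 2 mm. A picture is of the moment at which its call begins. camera_params takes no time and is no camera call.
- ctrl.hand_in(): hands the job in; it is judged then, once.
Trained networks look in the newest picture that a camera, given by its name, has taken for a name from the list of things; names that differ only in an ending like _2 or _b are one class to them, and where a whole thing is asked for, a point or a joint stands for the part that bears it (a point fixed in the world has none). Each returns a list of dicts, best first, with "confidence" (0 to 1); they miss things now and then, are a little off and sometimes report something else, mostly with a low value. They report only what shows in the picture. A call takes as long as a camera call. They do not tell look-alikes from the thing itself.
- ctrl.boxes_of(camera, name): "point" ([column, row] as shares, 0 to 1, of the picture: columns of its width, rows of its height, amid what is visible of it).
The state is a dict: "time_s": time; "q": joint angles; "dq": joint speeds; "joint_efforts": joint torques, N m; "eef_pos": TCP position; "eef_rot": TCP orientation; "wrist_force": force on the tool from outside, world axes, zero at the start; "torque": the same for the moment, N m; "opening": opening from 0.0 (shut) to 1.0 (fully open); "grasp_force": force on a finger pad.
Only numpy, scipy, OpenCV 4.12 (cv2) and the standard library are available. Lean on these libraries where they do the work, as an engineer would, in place of code of your own. Each camera call takes 0.05 s, during which the arm holds its last target. There are 200 camera calls.

## Working session

There is one attempt and no reset: what is moved stays moved. The work goes in short steps, Python scripts to look and compute and a shell command to move; the robot and the scene stay as the last step left them, time stands still between calls to the robot, and variables do not carry over. Pictures are saved under pics/ and viewed, at most 10 in all, crops included, and the job is handed in when it is done.

```bash
ls; mkdir -p pics; python3 - <<'E'
from bench import ctrl
import cv2
for c in("scene","top"):
    im=ctrl.camera(c); cv2.imwrite(f"pics/{c}0.png",cv2.cvtColor(im,cv2.COLOR_RGB2BGR))
    p=ctrl.camera_params(c); print(c,p["mtx"],p["world_from_camera"])
    for n in("anvil","rack","leaf_thin_grip","leaf_middle_grip","leaf_thick_grip","anvil_mouth","gap_floor"):
        try: print(n,[( [round(d["point"][0]*640),round(d["point"][1]*480)],round(d["confidence"],2)) for d in ctrl.boxes_of(c,n)])
        except Exception as e: print(n,e)
o=ctrl.get_obs();print(o)
E
```

```text
pics
scene [[589.3495987    0.         322.61159334]
 [  0.         589.3495987  243.30263943]
 [  0.           0.           1.        ]] [[-0.13423388  0.51781756 -0.84489422  1.49696989]
 [ 0.99093878  0.07414235 -0.11199667  0.12230684]
 [ 0.0046486  -0.85227219 -0.52307791  0.67657052]
 [ 0.          0.          0.          1.        ]]
anvil [([219, 241], 0.77), ([211, 332], 0.19)]
rack [([435, 261], 0.85), ([247, 196], 0.84), ([386, 318], 0.71)]
leaf_thin_grip [([403, 238], 0.86)]
leaf_middle_grip [([335, 259], 0.71), ([432, 245], 0.7), ([434, 214], 0.6)]
leaf_thick_grip [([466, 251], 0.6)]
anvil_mouth [([220, 244], 0.6)]
gap_floor [([221, 240], 0.57)]
top [[538.24667483   0.         318.51650223]
 [  0.         538.24667483 239.80304997]
 [  0.           0.           1.        ]] [[ 0.01578632 -0.99210383  0.12442178  0.37728182]
 [-0.99985192 -0.01651575 -0.00483324 -0.00246749]
 [ 0.00685    -0.12432705 -0.99221765  1.20065813]
 [ 0.          0.          0.          1.        ]]
anvil [([418, 250], 0.54)]
rack [([227, 239], 0.9), ([266, 154], 0.62), ([412, 349], 0.56)]
leaf_
[... 233 characters left out ...]
, 252], 0.79)]
{'time_s': 0.8, 'q': array([ 9.04689144e-01,  1.80733965e-01,  1.60701161e+00, -1.01994620e-06,
        1.35384350e+00, -2.06293580e-01]), 'dq': array([ 0.00108495, -0.0017442 ,  0.00068311, -0.00012741, -0.00022202,
        0.00082795]), 'joint_efforts': array([-1.38503485e-03, -4.44776595e+01, -3.51667857e+01, -4.06764348e-04,
        5.41525023e-04,  1.47102503e-05]), 'eef_pos': array([0.2551548 , 0.51528652, 0.40472   ]), 'eef_rot': array([1.20696098e-06, 2.27886671e-01, 9.73687663e-01, 1.41048241e-06]), 'wrist_force': array([ 0.5297297 ,  0.58899956, -0.58977293]), 'torque': array([ 0.03494557,  0.04418952, -0.00013554]), 'grasp_force': 0.0, 'opening': 0.9966072115677265}
```

View pics/scene0.png

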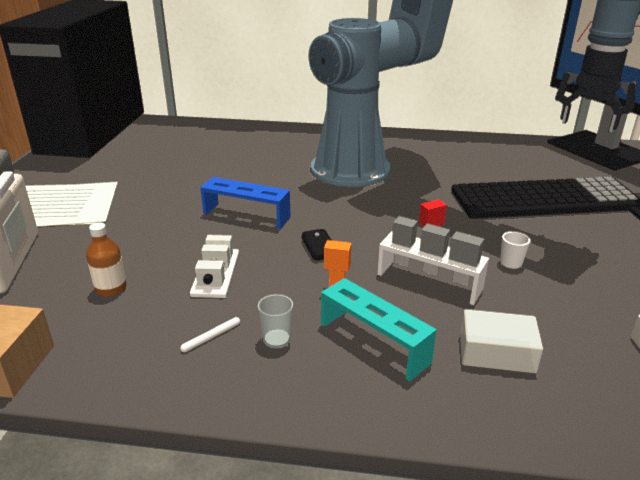

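View pics/top0.png

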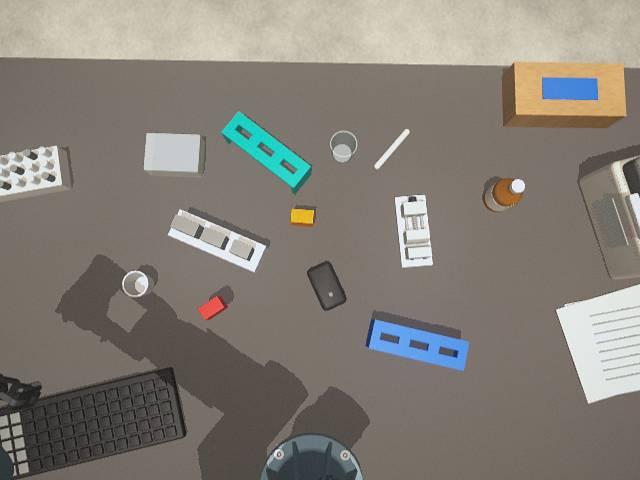

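The white rack is at scene (433,262) and top (218,240), holding three grey leaves. The look-alikes are the blue rack at top (418,345), the turquoise rack at top (267,152), and the orange and red leaves at top (302,216) and (212,307). The clamp is at top (414,230), with its knob at the +x (far) end. Next I'll view one close crop to check this.

```bash
python3 - <<'E'
import cv2,numpy as np
t=cv2.imread("pics/top0.png");s=cv2.imread("pics/scene0.png")
a=cv2.resize(t[200:280,160:275],(400,280),interpolation=cv2.INTER_CUBIC)
b=cv2.resize(t[185:275,370:460],(400,280*1),interpolation=cv2.INTER_CUBIC)
b=cv2.resize(t[188:272,360:480],(400,280),interpolation=cv2.INTER_CUBIC)
c=cv2.resize(s[205:305,370:495],(400,320),interpolation=cv2.INTER_CUBIC)
d=cv2.resize(s[220:300,170:270],(400,320),interpolation=cv2.INTER_CUBIC)
cv2.imwrite("pics/crop1.png",np.vstack([np.hstack([a,b]),np.hstack([c,d])]))
E
```

```text
(no output)
```

View pics/crop1.png

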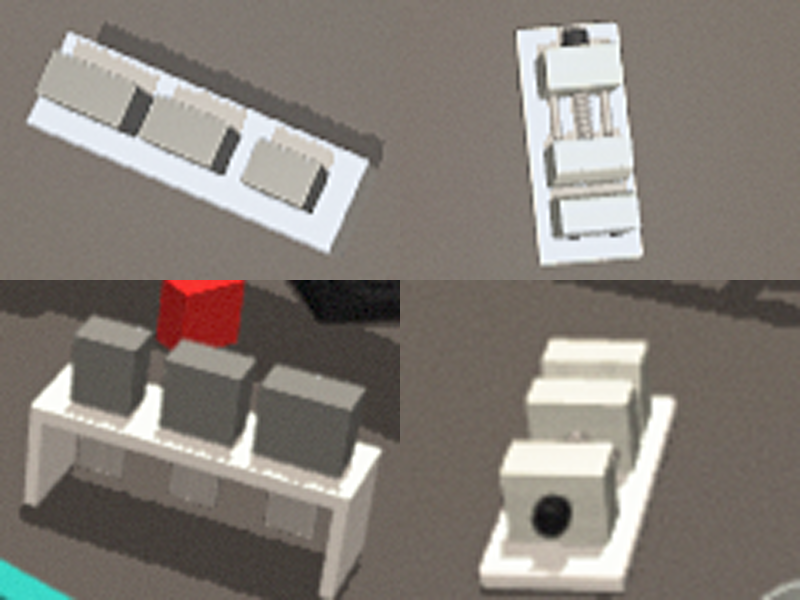

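The thin leaf is at top (244,248), the middle at (213,236) and the thick at (185,225). The clamp's anvil is the knob-free block at top (418,252). Now I'll convert these to positions.

```bash
cat > h.py <<'E'
import numpy as np, cv2
from bench import ctrl
from scipy.spatial.transform import Rotation as R
def ray(c,px,z):
    p=ctrl.camera_params(c);T=np.array(p["world_from_camera"]);d=T[:3,:3]@np.linalg.inv(p["mtx"])@[px[0],px[1],1]
    return T[:3,3]+d*(z-T[2,3])/d[2]
def proj(c,X):
    p=ctrl.camera_params(c);T=np.linalg.inv(np.array(p["world_from_camera"]));q=np.array(p["mtx"])@(T[:3,:3]@X+T[:3,3]);return q[:2]/q[2]
def goto(g,yaw_dir):
    """grasp point g; tool y (closing line) along world dir yaw_dir: print shift mm, turn in tool axes"""
    o=ctrl.get_obs();w,x,y,z=o["eef_rot"];r=R.from_quat([x,y,z,w])
    zt=np.array([0,0,-1.]);best=None
    for s in(1,-1):
        yv=s*np.array([yaw_dir[0],yaw_dir[1],0]);yv/=np.linalg.norm(yv)
        r2=R.from_matrix(np.c_[np.cross(yv,zt),yv,zt]);v=(r.inv()*r2).as_rotvec()
        if best is None or np.linalg.norm(v)<np.linalg.norm(best):best=v
    tcp=np.array(g)+[0,0,.155]
    print("shift",np.round(r.inv().apply(tcp-o["eef_pos"])*1000,1),"turn",np.round(best,4),"t",round(o["time_s"],2),"F",np.round(o["wrist_force"],1),"open",round(o["opening"],3),"grasp",np.round(o["eef_pos"]-[0,0,.155],4))
E
python3 - <<'E'
from h import *
for c in("top",):
    g=cv2.cvtColor(cv2.imread(f"pics/{c}0.png"),cv2.COLOR_BGR2GRAY)
def sub(pts):
    return cv2.cornerSubPix(g,np.float32(pts).reshape(-1,1,2),(3,3),(-1,-1),(3,30,.01)).reshape(-1,2)
rp=np.array([(180.1,209.1),(266.4,245.1),(254.9,272.3),(167.8,234.9)]); s=sub(rp);print(s.round(1))
for pts in(rp,s):
    W=np.array([ray("top",p,.072) for p in pts]);print("rack",W.mean(0).round(4),[np.linalg.norm(W[i]-W[(i+1)%4]).round(4) for i in range(4)],
     "y dir angle deg",[np.degrees(np.arctan2(*(v[1::-1]))).round(1) for v in(W[1]-W[0],W[2]-W[3])])
    print("scene proj",[proj("scene",w).round(0) for w in W])
cp=np.array([(395.1,197),(425.1,195.2),(432.9,264.8),(402.3,267.5)]);s=sub(cp);print(s.round(1))
for pts in(cp,s):
    W=np.array([ray("top",p,.012) for p in pts]);print("base",W.round(4).tolist(),[np.linalg.norm(W[i]-W[(i+1)%4]).round(4) for i in range(4)],
     "dir deg",[np.degrees(np.arctan2(*(v[1::-1]))).round(1) for v in(W[0]-W[3],W[1]-W[2])])
E
python3 - <<'E'
import cv2,numpy as np
t=cv2.imread("pics/top0.png");s=cv2.imread("pics/scene0.png")
b=cv2.resize(t[190:272,390:440],(360,590),interpolation=cv2.INTER_CUBIC)
d=cv2.resize(s[230:300,188:243],(436,590),interpolation=cv2.INTER_CUBIC)
cv2.imwrite("pics/crop2.png",np.hstack([b,d]))
E
```

```text
[[179.4 208.5]
 [265.6 245.6]
 [253.7 271.8]
 [167.1 234.4]]
rack [0.5143 0.2059 0.072 ] [np.float64(0.1996), np.float64(0.062), np.float64(0.2011), np.float64(0.0604)] y dir angle deg [np.float64(-111.7), np.float64(-112.2)]
scene proj [array([478., 272.]), array([379., 244.]), array([391., 230.]), array([488., 257.])]
rack [0.5149 0.2077 0.072 ] [np.float64(0.2003), np.float64(0.0604), np.float64(0.2003), np.float64(0.0605)] y dir angle deg [np.float64(-112.4), np.float64(-112.3)]
scene proj [array([479., 273.]), array([380., 243.]), array([392., 230.]), array([489., 257.])]
[[394.6 196.8]
 [424.4 194.5]
 [432.4 264.3]
 [401.7 266.9]]
base [[0.6263, -0.179, 0.012], [0.6316, -0.2467, 0.012], [0.4747, -0.2626, 0.012], [0.4676, -0.1947, 0.012]] [np.float64(0.0678), np.float64(0.1576), np.float64(0.0683), np.float64(0.1594)] dir deg [np.float64(5.6), np.float64(5.8)]
base [[0.6267, -0.178, 0.012], [0.633, -0.2451, 0.012], [0.4758, -0.2616, 0.012], [0.4689, -0.1934, 0.012]] [np.float64(0.0674), np.float64(0.1581), np.float64(0.0686), np.float64(0.1585)] dir deg [np.float64(5.6), np.float64(6.0)]
```

View pics/crop2.png

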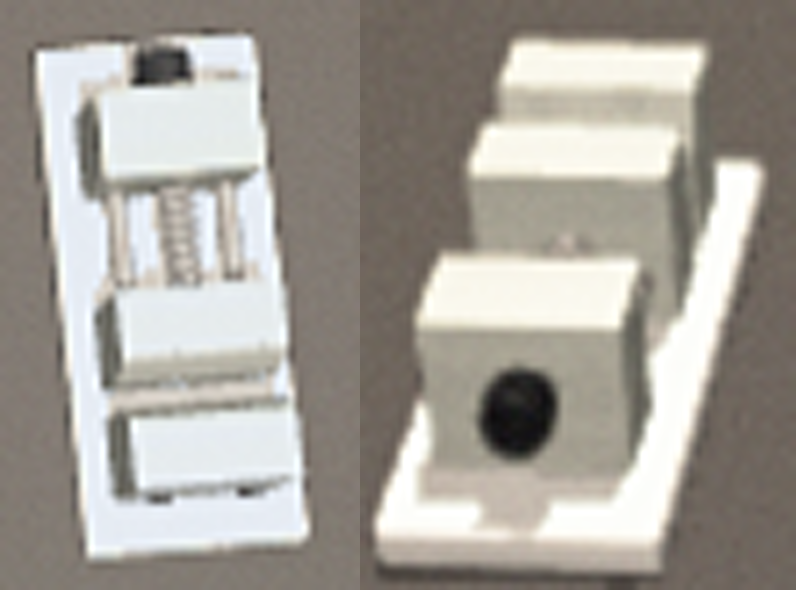

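```bash
python3 - <<'E'
from h import *
a=np.radians(5.8);ux=np.array([np.cos(a),np.sin(a)]);uy=np.array([-np.sin(a),np.cos(a)])
def T(p):return(390+p[0]/7.2-.5+.07,190+p[1]/7.195-.5+.07)
def S(p):return(188+(p[0]-360)/7.927-.43,230+p[1]/8.43-.43)
def show(n,c,p,z):
    w=ray(c,(T if c=="top" else S)(p),z)[:2];print(n,c,"along %.1f across %.1f mm"%(1e3*w@ux,1e3*w@uy))
t=[("anv inner L",(130,413)),("anv inner R",(285,398)),("anv outer L",(137,490)),("anv outer R",(295,478)),("jaw spring L",(108,292)),("jaw spring R",(268,280)),("jaw inner top L",(118,355)),("jaw inner top R",(282,345)),("hous in L",(105,187)),("hous in R",(263,170)),("hous end L",(98,90)),("hous end R",(250,74))]
for n,p in t:show(n,"top",p,.054)
s=[("anv inner L",(503,90)),("anv inner R",(697,90)),("anv outer L",(512,38)),("anv outer R",(708,42)),("jaw spring L",(470,178)),("jaw spring R",(668,180)),("jaw inner L",(492,122)),("jaw inner R",(685,127)),("hous in L",(440,255)),("hous in R",(640,258)),("hous end L",(418,328)),("hous end R",(628,328))]
for n,p in s:show(n,"scene",p,.054)
W=[ray("top",p,.012)[:2] for p in((394.6,196.8),(424.4,194.5),(432.4,264.3),(401.7,266.9))]
print("base",[(round(1e3*w@ux,1),round(1e3*w@uy,1)) for w in W])
# rack from scene: plate corners
for n,p in(("near-left",(379,243)),("near-right",(479,273))):print(n,ray("scene",p,.072))
r=np.radians(-112.35);u=np.array([np.cos(r),np.sin(r)]);goto(np.r_[np.array([.515,.2075])+.062*u,.16],[-u[1],u[0]])
E
```

```text
anv inner L top along 486.0 across -249.9 mm
anv inner R top along 486.6 across -296.5 mm
anv outer L top along 462.9 across -249.5 mm
anv outer R top along 462.5 across -296.8 mm
jaw spring L top along 522.8 across -247.2 mm
jaw spring R top along 522.4 across -295.4 mm
jaw inner top L top along 503.6 across -248.2 mm
jaw inner top R top along 502.5 across -297.4 mm
hous in L top along 554.6 across -249.6 mm
hous in R top along 555.7 across -297.5 mm
hous end L top along 584.2 across -250.6 mm
hous end R top along 585.2 across -296.9 mm
anv inner L scene along 485.6 across -298.7 mm
anv inner R scene along 483.6 across -249.0 mm
anv outer L scene along 461.1 across -301.3 mm
anv outer R scene along 460.9 across -250.0 mm
jaw spring L scene along 525.4 across -298.8 mm
jaw spring R scene along 524.3 across -249.5 mm
jaw inner L scene along 500.3 across -298.5 mm
jaw inner R scene along 500.6 across -249.2 mm
hous in L scene along 558.5 across -299.3 mm
hous in R scene along 557.7 across -250.5 mm
hous end L scene along 588.3 across -298.1 mm
hous end R scene along 586.3 across -248.3 mm
base [(np.float64(605.5), np.float64(-240.3)), (np.float64(605.1), np.float64(-307.8)), (np.float64(447.0), np.float64(-308.2)), (np.float64(447.0), np.float64(-239.8))]
near-left [0.50361848 0.10236734 0.072     ]
near-right [0.58236875 0.28789488 0.072     ]
shift [-373.8 -222.4   89.7] turn [ 0.     -0.      1.5011] t 0.8 F [ 0.5  0.6 -0.6] open 0.997 grasp [0.2552 0.5153 0.2497]
```

```bash
P="python3 -m pendant"; python3 -m pendant '[[[0.6,-35,-20,6,0,0,0.12],[0.6,-70,-40,12,0,0,0.24],[0.6,-105,-60,18,0,0,0.36],[0.6,-140,-80,24,0,0,0.48],[0.6,-175,-100,30,0,0,0.6]]]'; python3 - <<'E'
from h import *
r=np.radians(-112.35);u=np.array([np.cos(r),np.sin(r)]);goto(np.r_[np.array([.515,.2075])+.062*u,.16],[-u[1],u[0]]);print(ctrl.get_obs()["q"])
E
```

```text
time_s: 1.22
eef_pos: [0.3681, 0.3465, 0.3747]
eef_rot: [0.0, 0.508, 0.862, 0.0]
wrist_force: [0.5, 0.1, -0.7]
opening: 0.603
grasp_force: 0.0
shift [-231.5   12.6   59.7] turn [ 7.000e-04 -3.000e-04  8.959e-01] t 1.22 F [ 0.5  0.1 -0.7] open 0.603 grasp [0.3681 0.3465 0.2197]
[ 5.20029336e-01  5.44314207e-02  1.81005225e+00 -3.77757025e-05
  1.27636974e+00  1.42000827e-02]
```

```bash
python3 -m pendant '[[[0.6,-40,2,10,0,0,0.12],[0.6,-80,5,20,0,0,0.24],[0.6,-120,7,30,0,0,0.36],[0.6,-160,9,40,0,0,0.48],[0.6,-200,11,50,0,0,0.6]]]'; python3 -m pendant '[[[0.6,-24,20,8,0,0,0.12],[0.6,-26,18,9.7,0,0,0.24],[0.6,-26,18,9.7,0,0,0.296],[0.6,-26,18,9.7,0,0,0.296]]]' ; python3 - <<'E'
from h import *
r=np.radians(-112.35);u=np.array([np.cos(r),np.sin(r)]);goto(np.r_[np.array([.515,.2075])+.062*u,.16],[-u[1],u[0]]);print(ctrl.get_obs()["q"])
t=ctrl.camera("top");s=ctrl.camera("scene")
a=cv2.resize(t[190:290,160:300],(400,286),interpolation=3);b=cv2.resize(s[170:300,370:500],(400,400),interpolation=3)
b=cv2.resize(s[180:300,360:528],(400,286),interpolation=3)
cv2.imwrite("pics/c3.png",np.hstack([a,b])[...,::-1])
E
```

```text
time_s: 1.63
eef_pos: [0.4757, 0.1771, 0.3246]
eef_rot: [0.0, 0.74, 0.673, 0.0]
wrist_force: [0.9, 1.4, 1.0]
opening: 0.604
grasp_force: 0.0
time_s: 1.97
eef_pos: [0.4909, 0.1506, 0.3147]
eef_rot: [-0.0, 0.83, 0.557, -0.0]
wrist_force: [-0.5, -0.3, 0.4]
opening: 0.601
grasp_force: 0.0
shift [-0.2  0.6 -0.3] turn [-0.0006  0.0003  0.0013] t 1.97 F [-0.5 -0.3  0.4] open 0.601 grasp [0.4909 0.1506 0.1597]
[6.61225713e-02 1.47013076e-01 1.84112112e+00 3.74309205e-05
 1.15415537e+00 4.54915854e-01]
```

View pics/c3.png

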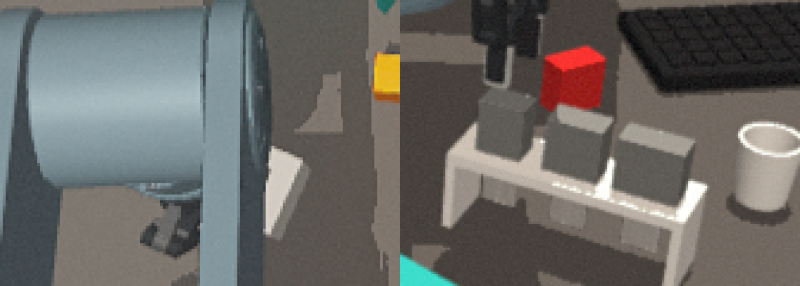

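```bash
python3 - <<'E'
from h import *
g=np.array([.4909,.1506,.148])
d=np.array([np.cos(np.radians(-22.35)),np.sin(np.radians(-22.35)),0])
for k in(-.03,.03):
    print([proj("scene",g+d*k).round(0),proj("top",g+d*k).round(0)])
for c in("scene","top"):
    p=proj(c,np.array([.4914,.1502,.12]));print(c,p)
E
```

```text
[array([413., 201.]), array([232., 262.])]
[array([401., 214.]), array([244., 234.])]
scene [405.5193611  220.36076058]
top [240.06516696 249.03230961]
```

```bash
python3 -m pendant '[[[0.6,0,0.5,20,0,0,0],[0.6,0,0.5,45,0,0,0],[0.6,0,0.5,60,0,0,0],[0.6,0,0.5,60,0,0,0]]]'; python3 -m pendant '[[[0.2,0,0,0,0,0,0],[0.2,0,0,0,0,0,0],[0.2,0,0,0,0,0,0],[0.2,0,0,0,0,0,0],[0.2,0,0,0,0,0,0]]]'
```

```text
time_s: 2.4
eef_pos: [0.4893, 0.1517, 0.252]
eef_rot: [-0.001, 0.829, 0.56, -0.002]
wrist_force: [-1.0, 0.0, 0.6]
opening: 0.598
grasp_force: 0.0
time_s: 2.82
eef_pos: [0.4917, 0.1514, 0.2563]
eef_rot: [0.001, 0.829, 0.559, 0.001]
wrist_force: [0.4, 1.2, 3.9]
opening: 0.319
grasp_force: 59.6
```

```bash
python3 -m pendant '[[[0.2,0,0,-15,0,0,0],[0.2,0,0,-35,0,0,0],[0.2,0,0,-65,0,0,0],[0.2,0,0,-95,0,0,0],[0.2,0,0,-115,0,0,0]]]'; python3 -m pendant '[[[0.2,0,0,0,0,0,0]]]'; python3 - <<'E'
from h import *
print(ray("top",(302,216),.1))
a=np.radians(5.8)
goto([.5192,-.2224,.20],[np.cos(a),np.sin(a)])
E
```

```text
time_s: 3.23
eef_pos: [0.4914, 0.1513, 0.3732]
eef_rot: [0.001, 0.829, 0.559, 0.001]
wrist_force: [0.3, -0.3, -0.7]
opening: 0.32
grasp_force: 59.1
time_s: 3.32
eef_pos: [0.4926, 0.1514, 0.3755]
eef_rot: [0.002, 0.829, 0.559, 0.004]
wrist_force: [0.1, -0.6, 0.1]
opening: 0.317
grasp_force: 59.2
[0.56443098 0.0271736  0.1       ]
shift [-336.6  164.8   20.5] turn [ 0.0093 -0.0019 -0.486 ] t 3.32 F [ 0.1 -0.6  0.1] open 0.317 grasp [0.4926 0.1514 0.2205]
```

```bash
python3 -m pendant '[[[0.2,-25,12,0,0,0,-0.05],[0.2,-60,29,0,0,0,-0.1],[0.2,-95,46,0,0,0,-0.15],[0.2,-130,63,0,0,0,-0.2],[0.2,-165,80,0,0,0,-0.25]]]';  python3 - <<'E'
from h import *
a=np.radians(5.8)
goto([.5192,-.2224,.20],[np.cos(a),np.sin(a)])
E
```

```text
time_s: 3.73
eef_pos: [0.5027, -0.0331, 0.3694]
eef_rot: [-0.0, 0.752, 0.659, -0.0]
wrist_force: [0.7, -0.5, -0.4]
opening: 0.319
grasp_force: 59.1
shift [-185.5   41.2   14.3] turn [-6.00e-04 -2.00e-04 -2.33e-01] t 3.73 F [ 0.7 -0.5 -0.4] open 0.319 grasp [ 0.5027 -0.0331  0.2144]
```

```bash
python3 -m pendant '[[[0.2,-40,9,3,0,0,-0.06],[0.2,-80,18,6,0,0,-0.12],[0.2,-120,27,9,0,0,-0.18],[0.2,-155,34,12,0,0,-0.233],[0.2,-178,39.5,14,0,0,-0.233]]]';python3 -m pendant '[[[0.2,-5,2,0,0,0,0],[0.2,-7,2,0,0,0,0],[0.2,-7,2,0,0,0,0],[0.2,-7,2,0,0,0,0]]]';  python3 - <<'E'
from h import *
a=np.radians(5.8)
for i in range(4):
    goto([.5192,-.2224,.20],[np.cos(a),np.sin(a)]); s=ctrl.camera("scene")
t=ctrl.camera("top");print(proj("scene",np.array([.5192,-.2224,.12])),proj("top",np.array([.5192,-.2224,.12])))
a=cv2.resize(t[180:280,370:470],(400,400),interpolation=3);b=cv2.resize(s[180:300,160:280],(400,400),interpolation=3)
cv2.imwrite("pics/c4.png",np.hstack([a,b])[...,::-1])
E
```

```text
time_s: 4.15
eef_pos: [0.5178, -0.2167, 0.3549]
eef_rot: [-0.0, 0.671, 0.741, -0.0]
wrist_force: [0.6, -1.1, -1.0]
opening: 0.319
grasp_force: 59.1
time_s: 4.48
eef_pos: [0.521, -0.2189, 0.3556]
eef_rot: [-0.001, 0.671, 0.741, 0.0]
wrist_force: [-0.1, 0.8, -0.6]
opening: 0.32
grasp_force: 59.1
shift [-3.3 -2.2  0.6] turn [-0.0006 -0.001  -0.0022] t 4.48 F [-0.1  0.8 -0.6] open 0.32 grasp [ 0.521  -0.2189  0.2006]
shift [-3.5 -2.3  0.8] turn [-0.0003 -0.0006 -0.0018] t 4.53 F [-0.3  0.2 -0.9] open 0.318 grasp [ 0.5211 -0.2187  0.2008]
shift [-3.5 -2.3  1. ] turn [-0.0001 -0.0004 -0.0015] t 4.58 F [ 0.1 -0.2 -1.2] open 0.325 grasp [ 0.5212 -0.2187  0.201 ]
shift [-3.4 -2.4  1.1] turn [ 0.     -0.0001 -0.0015] t 4.63 F [-0.4 -0.4 -1. ] open 0.32 grasp [ 0.5212 -0.2188  0.2011]
[214.0464484 213.9769981] [424.46079121 238.41660387]
```

View pics/c4.png

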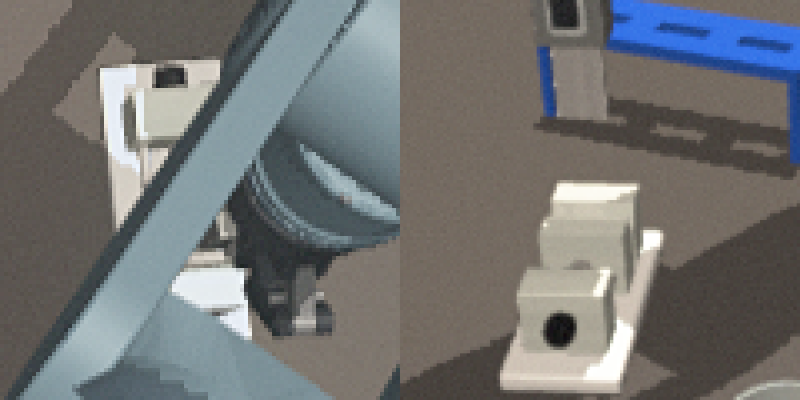

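```bash
python3 -m pendant '[[[0.2,-3.5,-2.3,20,0,0,0],[0.2,-3.5,-2.3,45,0,0,0],[0.2,-3.5,-2.3,63,0,0,0],[0.2,-3.5,-2.3,66,0,0,0],[0.2,-3.5,-2.3,66,0,0,0]]]';python3 -m pendant '[[[0.2,0,0,2,0,0,0],[0.2,0,0,4,0,0,0],[0.2,0,0,6,0,0,0],[0.2,0,0,6,0,0,0]]]';  python3 - <<'E'
from h import *
a=np.radians(5.8)
for i in range(3):
    goto([.5192,-.2224,.105],[np.cos(a),np.sin(a)]); s=ctrl.camera("scene")
b=cv2.resize(s[190:300,160:270],(600,600),interpolation=3)
cv2.imwrite("pics/c5.png",b[...,::-1])
E
```

```text
time_s: 5.15
eef_pos: [0.5188, -0.2232, 0.2888]
eef_rot: [-0.002, 0.671, 0.741, -0.0]
wrist_force: [0.8, 0.1, -1.3]
opening: 0.32
grasp_force: 59.2
time_s: 5.48
eef_pos: [0.5194, -0.2239, 0.2846]
eef_rot: [0.001, 0.672, 0.741, 0.0]
wrist_force: [-0.8, 0.2, -1.6]
opening: 0.322
grasp_force: 59.2
shift [ 1.6 -0.  24.6] turn [ 0.0008  0.0007 -0.0031] t 5.48 F [-0.8  0.2 -1.6] open 0.322 grasp [ 0.5194 -0.2239  0.1296]
shift [ 1.5 -0.  24.5] turn [ 0.0007  0.0006 -0.0032] t 5.53 F [-0.2 -0.9 -1.3] open 0.32 grasp [ 0.5193 -0.2239  0.1295]
shift [ 1.6  0.  24.5] turn [ 0.0006  0.0005 -0.0032] t 5.58 F [-0.1  0.3 -1.7] open 0.322 grasp [ 0.5193 -0.2239  0.1295]
```

View pics/c5.png

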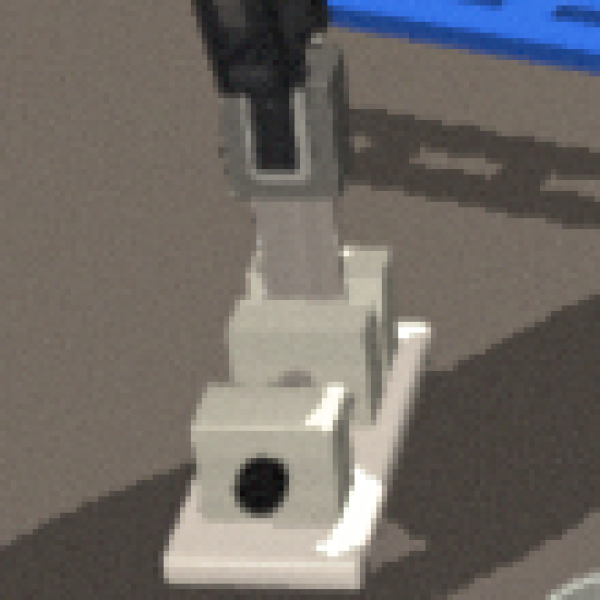

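```bash
python3 -m pendant '[[[0.2,0.5,0,2,0,0,0],[0.2,1,0,4,0,0,0],[0.2,1.5,0,6,0,0,0],[0.2,1.5,0,6,0,0,0]]]';python3 -m pendant '[[[0.2,0,0,1,0,0,0],[0.2,0,0,2,0,0,0],[0.2,0,0,3,0,0,0],[0.2,0,0,4,0,0,0],[0.2,0,0,4,0,0,0]]]';  python3 - <<'E'
from h import *
a=np.radians(5.8)
for i in range(3):
    goto([.5192,-.2224,.105],[np.cos(a),np.sin(a)]);print(np.round(ctrl.get_obs()["torque"],2)); s=ctrl.camera("scene")
E
```

```text
time_s: 5.97
eef_pos: [0.5188, -0.2221, 0.2774]
eef_rot: [-0.001, 0.672, 0.741, -0.0]
wrist_force: [-0.3, -0.2, -1.1]
opening: 0.317
grasp_force: 59.2
time_s: 6.38
eef_pos: [0.519, -0.2223, 0.2737]
eef_rot: [-0.0, 0.672, 0.741, -0.0]
wrist_force: [0.1, 0.1, -0.9]
opening: 0.322
grasp_force: 59.2
shift [-0.1  0.2 13.7] turn [-0.0003 -0.0003 -0.0032] t 6.38 F [ 0.1  0.1 -0.9] open 0.322 grasp [ 0.519  -0.2223  0.1187]
[-0.01  0.02 -0.02]
shift [-0.1  0.2 13.8] turn [-0.0002 -0.0002 -0.0033] t 6.43 F [-0.1 -0.4 -0.4] open 0.322 grasp [ 0.519  -0.2224  0.1188]
[ 0.02 -0.   -0.01]
shift [-0.   0.1 14. ] turn [-0.     -0.     -0.0032] t 6.48 F [-0.2 -0.1 -1.1] open 0.32 grasp [ 0.519  -0.2224  0.119 ]
[-0.02  0.03 -0.  ]
```

```bash
python3 -m pendant '[[[0.2,0,0,1.5,0,0,0],[0.2,0,0,3,0,0,0],[0.2,0,0,4.5,0,0,0],[0.2,0,0,6,0,0,0],[0.2,0,0,6,0,0,0]]]';python3 -m pendant '[[[0.2,0,0,2,0,0,0],[0.2,0,0,4,0,0,0],[0.2,0,0,6,0,0,0],[0.2,0,0,6,0,0,0],[0.2,0,0,6,0,0,0]]]';  python3 - <<'E'
from h import *
a=np.radians(5.8)
for i in range(3):
    goto([.5192,-.2224,.105],[np.cos(a),np.sin(a)]);print(np.round(ctrl.get_obs()["torque"],2)); s=ctrl.camera("scene")
E
```

```text
time_s: 6.95
eef_pos: [0.5189, -0.2223, 0.2675]
eef_rot: [-0.0, 0.672, 0.741, -0.0]
wrist_force: [0.0, -1.3, -0.9]
opening: 0.32
grasp_force: 59.2
time_s: 7.37
eef_pos: [0.519, -0.2223, 0.2617]
eef_rot: [-0.0, 0.672, 0.741, -0.0]
wrist_force: [0.3, -0.0, -1.1]
opening: 0.318
grasp_force: 59.2
shift [-0.1  0.2  1.7] turn [-0.0004 -0.0003 -0.0032] t 7.37 F [ 0.3 -0.  -1.1] open 0.318 grasp [ 0.519  -0.2223  0.1067]
[-0.04 -0.01 -0.02]
shift [-0.1  0.2  1.9] turn [-0.0001 -0.0001 -0.0032] t 7.42 F [-0.2  0.  -0.6] open 0.32 grasp [ 0.519  -0.2224  0.1069]
[ 0.02 -0.07 -0.02]
shift [-0.   0.1  2. ] turn [ 0.0001  0.0001 -0.0033] t 7.47 F [-0.3 -0.4 -0.6] open 0.322 grasp [ 0.5191 -0.2224  0.107 ]
[-0.02 -0.05 -0.03]
```

```bash
for i in 1 2 3; do python3 -m pendant '[[[0.2,0,-0.5,0,0,0,0],[0.2,0,-0.5,0,0,0,0],[0.2,0,-0.5,0,0,0,0]]]' | egrep "eef_pos|wrist"; done
```

```text
eef_pos: [0.5185, -0.2225, 0.2621]
wrist_force: [-0.0, -0.0, -1.0]
eef_pos: [0.518, -0.2225, 0.262]
wrist_force: [0.2, 0.1, -1.4]
eef_pos: [0.5175, -0.2225, 0.262]
wrist_force: [-0.7, -0.4, -1.2]
```

```bash
for i in 1; do python3 -m pendant '[[[0.2,0,-0.5,0,0,0,0],[0.2,0,-0.5,0,0,0,0],[0.2,0,-0.5,0,0,0,0]]]' | egrep "eef_pos|wrist"; done
```

```text
eef_pos: [0.5172, -0.2226, 0.262]
wrist_force: [0.9, 0.8, -1.3]
```

```bash
for i in 1 2; do python3 -m pendant '[[[0.2,0,-0.4,0,0,0,0],[0.2,0,-0.4,0,0,0,0],[0.2,0,-0.4,0,0,0,0]]]' | egrep "eef_pos|wrist"; done
```

```text
eef_pos: [0.5169, -0.2226, 0.2621]
wrist_force: [3.0, 1.1, -1.2]
eef_pos: [0.5167, -0.2226, 0.2621]
wrist_force: [6.0, 0.6, -4.0]
```

```bash
python3 -m pendant '[[[0.2,0,1.4,0,0,0,0],[0.2,0,2.8,0,0,0,0],[0.2,0,2.8,0,0,0,0]]]' | egrep "eef_pos|wrist"; for i in 1 2 3 4; do python3 -m pendant '[[[0.2,0,0.6,0,0,0,0],[0.2,0,0.6,0,0,0,0],[0.2,0,0.6,0,0,0,0]]]' | egrep "eef_pos|wrist"; done
```

```text
eef_pos: [0.5189, -0.2224, 0.2619]
wrist_force: [0.2, -0.0, -1.5]
eef_pos: [0.5195, -0.2223, 0.2619]
wrist_force: [0.7, 0.4, -1.5]
eef_pos: [0.5201, -0.2223, 0.2619]
wrist_force: [-1.2, 0.3, -0.9]
eef_pos: [0.5206, -0.2222, 0.2619]
wrist_force: [-3.4, 0.2, -0.1]
eef_pos: [0.5212, -0.2222, 0.2619]
wrist_force: [-4.0, -0.5, 0.1]
```

```bash
python3 -m pendant '[[[0.2,0,-2.4,0,0,0,0],[0.2,0,-2.4,-15,0,0,0],[0.2,0,-2.4,-40,0,0,0],[0.2,0,-2.4,-75,0,0,0],[0.2,0,-2.4,-108,0,0,0]]]' | egrep "eef_pos|wrist"; python3 - <<'E'
from h import *
r=np.radians(-22.35);goto([.4915,.1512,.21],[np.cos(r),np.sin(r)])
E
```

```text
eef_pos: [0.5191, -0.2221, 0.3709]
wrist_force: [0.3, -0.4, -0.6]
shift [374.2   9.    6.2] turn [ 0.0007 -0.001   0.488 ] t 10.68 F [ 0.3 -0.4 -0.6] open 0.324 grasp [ 0.5191 -0.2221  0.2159]
```

```bash
python3 -m pendant '[[[0.2,20,0,0,0,0,0.05],[0.2,60,1,0,0,0,0.15],[0.2,100,2,0,0,0,0.25],[0.2,140,3,0,0,0,0.35],[0.2,180,4,0,0,0,0.45]]]' | egrep "eef_pos|wrist"; python3 - <<'E'
from h import *
r=np.radians(-22.35);goto([.4915,.1512,.21],[np.cos(r),np.sin(r)])
E
```

```text
eef_pos: [0.5052, -0.0412, 0.3704]
wrist_force: [0.7, -0.1, -0.6]
shift [175.4 -80.3   5.5] turn [ 0.0025 -0.0014  0.0322] t 11.1 F [ 0.7 -0.1 -0.6] open 0.323 grasp [ 0.5052 -0.0412  0.2154]
```

```bash
python3 -m pendant '[[[0.2,37,-17,1,0,0,0.03],[0.2,74,-34,2,0,0,0.03],[0.2,110,-50,3,0,0,0.03],[0.2,145,-66,4,0,0,0.03],[0.2,168,-77,5,0,0,0.03]]]' | egrep "eef_pos|wrist"; python3 -m pendant '[[[0.2,4,-2,0,0,0,0],[0.2,4,-2,0,0,0,0],[0.2,4,-2,0,0,0,0]]]' | egrep "eef_pos|wrist"; python3 - <<'E'
from h import *
r=np.radians(-22.35);goto([.4915,.1512,.21],[np.cos(r),np.sin(r)])
E
```

```text
eef_pos: [0.4905, 0.1448, 0.3654]
wrist_force: [0.8, 0.4, -0.4]
eef_pos: [0.4909, 0.1459, 0.3652]
wrist_force: [0.2, -0.0, -0.2]
shift [ 5.2 -1.4  0.2] turn [ 0.001  -0.0005  0.009 ] t 11.77 F [ 0.2 -0.  -0.2] open 0.321 grasp [0.4909 0.1459 0.2102]
```

```bash
python3 -m pendant '[[[0.2,5.2,-1.4,10,0,0,0.01],[0.2,5.2,-1.4,30,0,0,0.01],[0.2,5.2,-1.4,50,0,0,0.01],[0.2,5.2,-1.4,50,0,0,0.01]]]' | egrep "eef_pos|wrist"; python3 -m pendant '[[[0.2,0,0,10,0,0,0],[0.2,0,0,20,0,0,0],[0.2,0,0,20,0,0,0]]]' | egrep "eef_pos|wrist"; python3 - <<'E'
from h import *
r=np.radians(-22.35);goto([.4915,.1512,.10],[np.cos(r),np.sin(r)])
E
```

```text
eef_pos: [0.4899, 0.15, 0.3106]
wrist_force: [-1.5, -0.2, -1.3]
eef_pos: [0.491, 0.1507, 0.2934]
wrist_force: [-1.4, -0.0, -1.2]
shift [ 0.7  0.4 38.4] turn [-0.002   0.0009 -0.003 ] t 12.35 F [-1.4 -0.  -1.2] open 0.322 grasp [0.491  0.1507 0.1384]
```

```bash
python3 -m pendant '[[[0.2,0.5,0.4,12,0,0,0],[0.2,0.5,0.4,24,0,0,0],[0.2,0.5,0.4,33,0,0,0],[0.2,0.5,0.4,36,0,0,0],[0.2,0.5,0.4,37,0,0,0]]]' | egrep "eef_pos|wrist"; python3 -m pendant '[[[0.2,0,0,1,0,0,0],[0.2,0,0,1,0,0,0]]]' | egrep "eef_pos|wrist"
```

```text
eef_pos: [0.4916, 0.1515, 0.2572]
wrist_force: [0.3, -0.6, -1.5]
eef_pos: [0.4921, 0.1516, 0.2573]
wrist_force: [0.4, 0.2, -1.1]
```

```bash
python3 -m pendant '[[[0.2,0,0,1,0,0,0],[0.2,0,0,1,0,0,0],[0.2,0,0,2,0,0,0],[0.2,0,0,2,0,0,0]]]' | egrep "eef_pos|wrist"
```

```text
eef_pos: [0.4922, 0.1516, 0.2563]
wrist_force: [-3.8, -0.5, 8.5]
```

```bash
python3 -m pendant '[[[0.6,0,0,-1,0,0,0],[0.6,0,0,-1,0,0,0],[0.6,0,0,-1,0,0,0],[0.6,0,0,-10,0,0,0],[0.6,0,0,-40,0,0,0]]]' | egrep "eef_pos|wrist|open"; python3 -m pendant '[[[0.6,0,0,-20,0,0,0],[0.6,0,0,-20,0,0,0]]]'; python3 - <<'E'
from h import *
r=np.radians(-22.35);goto([.515+.0003,.2075+.0009,.098],[np.cos(r),np.sin(r)])
s=ctrl.camera("scene")
b=cv2.resize(s[180:300,360:528],(700,500),interpolation=3)
cv2.imwrite("pics/c6.png",b[...,::-1])
E
```

```text
eef_pos: [0.4899, 0.1513, 0.2916]
wrist_force: [-0.1, 0.3, -0.3]
opening: 0.6
time_s: 13.85
eef_pos: [0.4937, 0.1517, 0.32]
eef_rot: [0.002, 0.831, 0.556, 0.004]
wrist_force: [0.6, 0.9, 0.8]
opening: 0.602
grasp_force: 0.0
shift [60.4 -2.2 67.2] turn [ 0.0072 -0.0036 -0.0018] t 13.85 F [0.6 0.9 0.8] open 0.602 grasp [0.4937 0.1517 0.165 ]
```

View pics/c6.png

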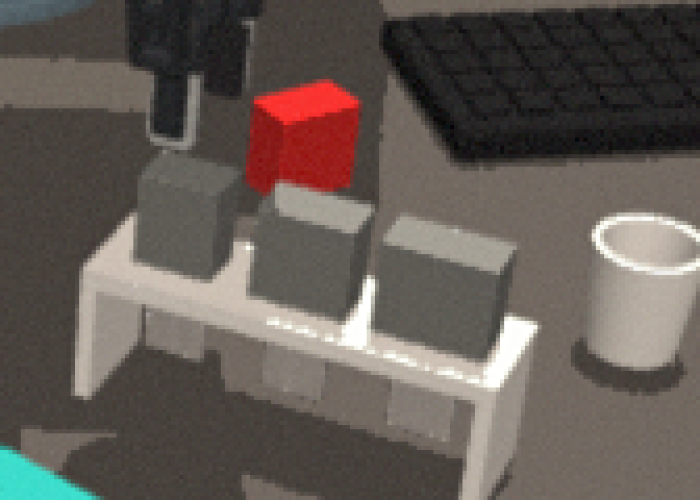

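The thin leaf hangs upright in its slot again. Next is the middle one.

```bash
python3 -m pendant '[[[0.6,30,-0.5,0,0,0,0],[0.6,58,-0.5,0,0,0,0],[0.6,61,-0.5,5,0,0,0],[0.6,61,-0.5,5,0,0,0],[0.6,61,-0.5,5,0,0,0]]]' | egrep "eef_pos|wrist|open"; python3 - <<'E'
from h import *
r=np.radians(-22.35);goto([.515+.0003,.2075+.0009,.1],[np.cos(r),np.sin(r)])
E
```

```text
eef_pos: [0.514, 0.2079, 0.3086]
wrist_force: [0.0, 0.2, -0.3]
opening: 0.601
shift [ 1.1  1.2 53.6] turn [-0.0024  0.002  -0.001 ] t 14.32 F [ 0.   0.2 -0.3] open 0.601 grasp [0.514  0.2079 0.1536]
```

```bash
python3 -m pendant '[[[0.6,1,1,20,0,0,0],[0.6,1,1,45,0,0,0],[0.6,1,1,54,0,0,0],[0.6,1,1,54,0,0,0]]]' | egrep "eef_pos|wrist|open"; python3 -m pendant '[[[0.2,0,0,0,0,0,0],[0.2,0,0,0,0,0,0],[0.2,0,0,0,0,0,0],[0.2,0,0,0,0,0,0],[0.2,0,0,0,0,0,0]]]'  | egrep "eef_pos|wrist|open|grasp";  python3 -m pendant '[[[0.2,0,0,-15,0,0,0],[0.2,0,0,-35,0,0,0],[0.2,0,0,-65,0,0,0],[0.2,0,0,-95,0,0,0],[0.2,0,0,-118,0,0,0]]]' | egrep "eef_pos|wrist|open"; python3 - <<'E'
from h import *
a=np.radians(5.8)
goto([.5188,-.2224,.20],[np.cos(a),np.sin(a)])
E
```

```text
eef_pos: [0.5144, 0.2075, 0.2531]
wrist_force: [-0.7, -0.5, 0.7]
opening: 0.602
eef_pos: [0.5165, 0.2087, 0.2572]
wrist_force: [-1.2, -1.4, 4.6]
opening: 0.319
grasp_force: 59.3
eef_pos: [0.5161, 0.2087, 0.3765]
wrist_force: [0.8, -0.5, -0.7]
opening: 0.316
shift [-397.5  167.1   21.4] turn [ 0.0019 -0.0006 -0.493 ] t 15.48 F [ 0.8 -0.5 -0.7] open 0.316 grasp [0.5161 0.2087 0.2215]
```

```bash
python3 -m pendant '[[[0.2,-25,10,0,0,0,-0.05],[0.2,-62,26,0,0,0,-0.15],[0.2,-100,42,0,0,0,-0.25],[0.2,-138,58,0,0,0,-0.35],[0.2,-176,74,0,0,0,-0.45]]]' | egrep "eef_pos|wrist|open"; python3 - <<'E'
from h import *
a=np.radians(5.8)
goto([.5188,-.2224,.20],[np.cos(a),np.sin(a)])
E
```

```text
eef_pos: [0.5167, 0.0163, 0.3744]
wrist_force: [-0.2, -0.2, -2.0]
opening: 0.321
shift [-238.4  -13.2   19.4] turn [ 0.0007  0.0002 -0.0372] t 15.9 F [-0.2 -0.2 -2. ] open 0.321 grasp [0.5167 0.0163 0.2194]
```

```bash
python3 -m pendant '[[[0.2,-40,-2,3,0,0,-0.037],[0.2,-80,-4,6,0,0,-0.037],[0.2,-120,-6,9,0,0,-0.037],[0.2,-160,-8,12,0,0,-0.037],[0.2,-200,-10,15,0,0,-0.037]]]' | egrep "eef_pos|wrist|open"; python3 -m pendant '[[[0.2,-25,-2,5,0,0,0],[0.2,-34,-2,5,0,0,0],[0.2,-34,-2,5,0,0,0],[0.2,-34,-2,5,0,0,0]]]' | egrep "eef_pos|wrist|open";python3 - <<'E'
from h import *
a=np.radians(5.8)
goto([.5188,-.2224,.134],[np.cos(a),np.sin(a)])
E
```

```text
eef_pos: [0.5183, -0.1844, 0.3592]
wrist_force: [1.1, 0.2, -0.7]
opening: 0.322
eef_pos: [0.52, -0.2162, 0.3539]
wrist_force: [0.5, 1.3, -0.8]
opening: 0.322
shift [-6.2 -1.7 64.9] turn [-0.0002 -0.001  -0.0069] t 16.65 F [ 0.5  1.3 -0.8] open 0.322 grasp [ 0.52   -0.2162  0.1989]
```

```bash
python3 -m pendant '[[[0.2,-6.2,-1.7,15,0,0,-0.005],[0.2,-6.2,-1.7,40,0,0,-0.005],[0.2,-6.2,-1.7,58,0,0,-0.005],[0.2,-6.2,-1.7,60,0,0,-0.005],[0.2,-6.2,-1.7,60,0,0,-0.005]]]' | egrep "eef_pos|wrist|open"; python3 -m pendant '[[[0.2,0,0,0,0,0,0],[0.2,0,0,0,0,0,0]]]' | egrep "eef_pos|wrist|open";python3 - <<'E'
from h import *
a=np.radians(5.8)
goto([.5188,-.2224,.114],[np.cos(a),np.sin(a)])
E
```

```text
eef_pos: [0.5188, -0.2209, 0.2932]
wrist_force: [0.8, 0.3, -1.1]
opening: 0.318
eef_pos: [0.5197, -0.2225, 0.2958]
wrist_force: [0.9, -0.3, -0.8]
opening: 0.323
shift [ 0.2 -0.9 26.8] turn [ 0.0022  0.0018 -0.0001] t 17.23 F [ 0.9 -0.3 -0.8] open 0.323 grasp [ 0.5197 -0.2225  0.1408]
```

```bash
for i in 1 2; do python3 -m pendant '[[[0.2,0,-0.4,2.5,0,0,0],[0.2,0,-0.4,5,0,0,0],[0.2,0,-0.4,7,0,0,0],[0.2,0,-0.4,7,0,0,0],[0.2,0,-0.4,7,0,0,0]]]' | egrep "eef_pos|wrist"; done;  python3 -m pendant '[[[0.2,0,0,1,0,0,0],[0.2,0,0,2,0,0,0],[0.2,0,0,3,0,0,0],[0.2,0,0,3,0,0,0]]]' | egrep "eef_pos|wrist"
```

```text
eef_pos: [0.5184, -0.223, 0.2868]
wrist_force: [-0.3, 0.3, -0.7]
eef_pos: [0.5181, -0.223, 0.2797]
wrist_force: [0.7, -0.1, -0.5]
eef_pos: [0.5183, -0.223, 0.2771]
wrist_force: [1.0, 0.3, -1.9]
```

```bash
for i in 1 2 3; do python3 -m pendant '[[[0.2,0,0.1,1,0,0,0],[0.2,0,0.1,2,0,0,0],[0.2,0,0.1,3,0,0,0],[0.2,0,0.1,3,0,0,0]]]' | egrep "eef_pos|wrist"; done
```

```text
eef_pos: [0.5184, -0.223, 0.2739]
wrist_force: [2.5, 0.7, -1.5]
eef_pos: [0.5185, -0.223, 0.2709]
wrist_force: [3.0, 0.1, -1.4]
eef_pos: [0.5185, -0.223, 0.2679]
wrist_force: [3.9, -0.2, -1.5]
```

```bash
for i in 1 2 3 4; do python3 -m pendant '[[[0.2,0,0.3,0,0,0,0],[0.2,0,0.3,0,0,0,0],[0.2,0,0.3,0,0,0,0]]]' | egrep "eef_pos|wrist"; done
```

```text
eef_pos: [0.5187, -0.223, 0.2678]
wrist_force: [2.4, -1.1, -1.6]
eef_pos: [0.5188, -0.2229, 0.2678]
wrist_force: [0.9, -0.4, -1.2]
eef_pos: [0.519, -0.2227, 0.2677]
wrist_force: [0.2, 0.3, -1.0]
eef_pos: [0.5193, -0.2227, 0.2677]
wrist_force: [-2.8, 0.8, -1.5]
```

```bash
python3 -m pendant '[[[0.2,0,-0.4,0,0,0,0],[0.2,0,-0.4,0,0,0,0]]]' | egrep "eef_pos|wrist"; for i in 1 2 3; do python3 -m pendant '[[[0.2,0,0,1,0,0,0],[0.2,0,0,2,0,0,0]]]' | egrep "eef_pos|wrist"; done; for i in 1 2 3; do python3 -m pendant '[[[0.2,0,0,-1,0,0,0],[0.2,0,0,-2,0,0,0]]]' | egrep "eef_pos|wrist"; done
```

```text
eef_pos: [0.519, -0.2228, 0.2678]
wrist_force: [-1.7, 0.5, -1.9]
eef_pos: [0.5191, -0.2229, 0.266]
wrist_force: [-2.6, 0.3, 0.5]
eef_pos: [0.5192, -0.223, 0.2639]
wrist_force: [-4.1, 0.1, 0.7]
eef_pos: [0.5192, -0.223, 0.2619]
wrist_force: [-2.1, 0.5, 0.8]
eef_pos: [0.5191, -0.2228, 0.2637]
wrist_force: [-1.8, -0.8, -1.6]
eef_pos: [0.5191, -0.2228, 0.2659]
wrist_force: [-2.2, -1.2, -2.4]
eef_pos: [0.5192, -0.2228, 0.268]
wrist_force: [-2.0, -0.2, -3.1]
```

```bash
python3 -m pendant '[[[0.2,0,-0.3,0,0,0,0],[0.2,0,-0.3,0,0,0,0],[0.2,0,-0.3,0,0,0,0]]]' | egrep "eef_pos|wrist"; for i in 1 2 3; do python3 -m pendant '[[[0.2,0,0,1,0,0,0],[0.2,0,0,2,0,0,0]]]' | egrep "eef_pos|wrist"; done; for i in 1 2 3; do python3 -m pendant '[[[0.2,0,0,-1,0,0,0],[0.2,0,0,-2,0,0,0]]]' | egrep "eef_pos|wrist"; done
```

```text
eef_pos: [0.519, -0.2229, 0.2682]
wrist_force: [-1.9, 0.5, -0.7]
eef_pos: [0.519, -0.223, 0.2662]
wrist_force: [-2.8, -0.8, -0.6]
eef_pos: [0.519, -0.223, 0.264]
wrist_force: [-1.8, 0.0, 0.2]
eef_pos: [0.519, -0.223, 0.2619]
wrist_force: [-1.7, -0.5, 0.6]
eef_pos: [0.5189, -0.2228, 0.2638]
wrist_force: [-1.3, -1.0, -2.1]
eef_pos: [0.5189, -0.2229, 0.266]
wrist_force: [-1.0, -0.4, -2.1]
eef_pos: [0.5189, -0.2229, 0.2681]
wrist_force: [-0.8, 0.7, -1.2]
```

```bash
python3 -m pendant '[[[0.2,0,-0.3,0,0,0,0],[0.2,0,-0.3,0,0,0,0],[0.2,0,-0.3,0,0,0,0]]]' | egrep "eef_pos|wrist"; for i in 1 2 3; do python3 -m pendant '[[[0.2,0,0,1,0,0,0],[0.2,0,0,2,0,0,0]]]' | egrep "eef_pos|wrist"; done; for i in 1 2 3; do python3 -m pendant '[[[0.2,0,0,-1,0,0,0],[0.2,0,0,-2,0,0,0]]]' | egrep "eef_pos|wrist"; done
```

```text
eef_pos: [0.5188, -0.223, 0.2682]
wrist_force: [0.2, -0.1, -0.6]
eef_pos: [0.5188, -0.223, 0.2661]
wrist_force: [-0.6, 0.6, -1.0]
eef_pos: [0.5188, -0.223, 0.2639]
wrist_force: [-0.7, -0.2, -1.0]
eef_pos: [0.5187, -0.223, 0.2619]
wrist_force: [0.4, 0.6, -0.3]
eef_pos: [0.5187, -0.2229, 0.264]
wrist_force: [0.4, 0.4, -1.3]
eef_pos: [0.5187, -0.223, 0.2662]
wrist_force: [1.2, 0.2, -1.9]
eef_pos: [0.5187, -0.223, 0.2682]
wrist_force: [-0.6, -0.2, -1.9]
```

The middle leaf drags with only about ±0.5 N at the centre of the gap, where a pinched leaf would drag at least ±2.4 N. It is loose, so it goes back to the rack.

```bash
python3 -m pendant '[[[0.2,0,0,-10,0,0,0],[0.2,0,0,-30,0,0,0],[0.2,0,0,-60,0,0,0],[0.2,5,0,-95,0,0,0.02],[0.2,35,0,-107,0,0,0.06]]]' | egrep "eef_pos|wrist"; python3 -m pendant '[[[0.2,38,0,0,0,0,0.1],[0.2,78,-1,0,0,0,0.2],[0.2,118,-2,0,0,0,0.3],[0.2,158,-3,0,0,0,0.4],[0.2,198,-4,0,0,0,0.4]]]' | egrep "eef_pos|wrist|time"; python3 - <<'E'
from h import *
r=np.radians(-22.35);goto([.5160,.2087,.21],[np.cos(r),np.sin(r)])
E
```

```text
eef_pos: [0.5163, -0.1915, 0.3813]
wrist_force: [2.0, -1.0, -0.2]
time_s: 24.9
eef_pos: [0.5025, 0.0112, 0.376]
wrist_force: [1.1, 0.6, -0.7]
shift [189.2 -58.   10.9] turn [0.0007 0.0001 0.0243] t 24.9 F [ 1.1  0.6 -0.7] open 0.318 grasp [0.5025 0.0112 0.221 ]
```

```bash
python3 -m pendant '[[[0.2,38,-12,2,0,0,0.024],[0.2,76,-24,4,0,0,0.024],[0.2,114,-36,6,0,0,0.024],[0.2,152,-47,8,0,0,0.024],[0.2,184,-57,10,0,0,0.024]]]' | egrep "eef_pos|wrist"; python3 -m pendant '[[[0.2,5,-1,0,0,0,0],[0.2,5,-1,0,0,0,0],[0.2,5,-1,0,0,0,0]]]' | egrep "eef_pos|wrist"; python3 - <<'E'
from h import *
r=np.radians(-22.35);goto([.5160,.2087,.21],[np.cos(r),np.sin(r)])
E
```

```text
eef_pos: [0.5142, 0.2044, 0.366]
wrist_force: [1.4, -0.3, -1.0]
eef_pos: [0.5155, 0.2068, 0.3653]
wrist_force: [-0.1, -0.7, -1.2]
shift [ 2.  -0.2  0.3] turn [0.0002 0.0008 0.0073] t 25.57 F [-0.1 -0.7 -1.2] open 0.322 grasp [0.5155 0.2068 0.2103]
```

```bash
python3 -m pendant '[[[0.2,2,-0.2,10,0,0,0.007],[0.2,2,-0.2,30,0,0,0.007],[0.2,2,-0.2,50,0,0,0.007],[0.2,2,-0.2,50,0,0,0.007]]]' | egrep "eef_pos|wrist"; python3 -m pendant '[[[0.2,0,0,10,0,0,0],[0.2,0,0,20,0,0,0],[0.2,0,0,20,0,0,0]]]' | egrep "eef_pos|wrist"; python3 - <<'E'
from h import *
r=np.radians(-22.35);goto([.5160,.2087,.1022],[np.cos(r),np.sin(r)])
E
```

```text
eef_pos: [0.5147, 0.2069, 0.3106]
wrist_force: [-1.6, -0.6, -1.6]
eef_pos: [0.5158, 0.2081, 0.2934]
wrist_force: [-0.2, -0.2, -2.1]
shift [ 0.7  0.  36.2] turn [-0.0019  0.0013 -0.002 ] t 26.15 F [-0.2 -0.2 -2.1] open 0.324 grasp [0.5158 0.2081 0.1384]
```

```bash
python3 -m pendant '[[[0.2,0.5,0,12,0,0,0],[0.2,0.5,0,24,0,0,0],[0.2,0.5,0,32,0,0,0],[0.2,0.5,0,36,0,0,0],[0.2,0.5,0,36,0,0,0]]]' | egrep "eef_pos|wrist"; python3 -m pendant '[[[0.2,0,0,1,0,0,0],[0.2,0,0,1.5,0,0,0],[0.2,0,0,1.5,0,0,0]]]' | egrep "eef_pos|wrist"
```

```text
eef_pos: [0.5161, 0.2093, 0.258]
wrist_force: [-0.2, 0.0, -0.3]
eef_pos: [0.5164, 0.2093, 0.2574]
wrist_force: [-1.2, -0.4, -1.3]
```

```bash
python3 -m pendant '[[[0.2,0,0,1,0,0,0],[0.2,0,0,1,0,0,0],[0.2,0,0,1,0,0,0]]]' | egrep "eef_pos|wrist"
```

```text
eef_pos: [0.5165, 0.2093, 0.2572]
wrist_force: [-2.9, -0.9, 6.5]
```

Seated. I'll release it, rise, and go on to the thick slot.

```bash
python3 -m pendant '[[[0.6,0,0,-1,0,0,0],[0.6,0,0,-1,0,0,0],[0.6,0,0,-1,0,0,0],[0.6,0,0,-10,0,0,0],[0.6,0,0,-40,0,0,0]]]' | egrep "eef_pos|wrist|open"; python3 -m pendant '[[[0.6,0,0,-18,0,0,0],[0.6,30,-0.5,-18,0,0,0],[0.6,61.5,-0.5,-15,0,0,0],[0.6,61.5,-0.5,-15,0,0,0],[0.6,61.5,-0.5,-15,0,0,0]]]'| egrep "eef_pos|wrist|time"; python3 - <<'E'
from h import *
r=np.radians(-22.35);goto([.5160+.0236,.2087+.0573,.1],[np.cos(r),np.sin(r)])
E
```

```text
eef_pos: [0.5145, 0.2088, 0.2927]
wrist_force: [-0.7, 0.8, -0.1]
opening: 0.599
time_s: 27.9
eef_pos: [0.5395, 0.2673, 0.3118]
wrist_force: [-0.2, -0.0, -0.5]
shift [-1.2  0.6 56.8] turn [ 0.0002 -0.      0.001 ] t 27.9 F [-0.2 -0.  -0.5] open 0.599 grasp [0.5395 0.2673 0.1568]
```

```bash
python3 -m pendant '[[[0.6,-1,0.5,20,0,0,0],[0.6,-1,0.5,45,0,0,0],[0.6,-1,0.5,57,0,0,0],[0.6,-1,0.5,57,0,0,0]]]' | egrep "eef_pos|wrist|open"; python3 -m pendant '[[[0.2,0,0,0,0,0,0],[0.2,0,0,0,0,0,0],[0.2,0,0,0,0,0,0],[0.2,0,0,0,0,0,0],[0.2,0,0,0,0,0,0]]]'  | egrep "eef_pos|wrist|open|grasp";  python3 -m pendant '[[[0.2,0,0,-15,0,0,0],[0.2,0,0,-35,0,0,0],[0.2,0,0,-65,0,0,0],[0.2,0,0,-95,0,0,0],[0.2,0,0,-118,0,0,0]]]' | egrep "eef_pos|wrist|open"; python3 - <<'E'
from h import *
a=np.radians(5.8)
goto([.5198,-.2224,.20],[np.cos(a),np.sin(a)])
E
```

```text
eef_pos: [0.5377, 0.2641, 0.2511]
wrist_force: [-1.3, -0.2, -0.8]
opening: 0.599
eef_pos: [0.5399, 0.2653, 0.2558]
wrist_force: [0.4, 0.7, 3.2]
opening: 0.32
grasp_force: 59.1
eef_pos: [0.5396, 0.2653, 0.3753]
wrist_force: [0.6, -1.0, 0.4]
opening: 0.321
shift [-458.5  167.5   20. ] turn [ 0.0022 -0.0009 -0.4921] t 29.07 F [ 0.6 -1.   0.4] open 0.321 grasp [0.5396 0.2653 0.2203]
```

```bash
python3 -m pendant '[[[0.2,-25,9,0,0,0,-0.05],[0.2,-62,23,0,0,0,-0.15],[0.2,-100,37,0,0,0,-0.25],[0.2,-138,51,0,0,0,-0.35],[0.2,-176,65,0,0,0,-0.45]]]' | egrep "eef_pos|wrist|open"; python3 - <<'E'
from h import *
a=np.radians(5.8)
goto([.52,-.2224,.20],[np.cos(a),np.sin(a)])
E
```

```text
eef_pos: [0.5319, 0.0763, 0.373]
wrist_force: [0.5, -0.2, -1.6]
opening: 0.322
shift [-297.3  -31.3   18. ] turn [ 0.0008  0.0002 -0.0362] t 29.48 F [ 0.5 -0.2 -1.6] open 0.322 grasp [0.5319 0.0763 0.218 ]
```

```bash
python3 -m pendant '[[[0.2,-40,-4,0,0,0,-0.036],[0.2,-80,-8,2,0,0,-0.036],[0.2,-120,-12,4,0,0,-0.036],[0.2,-160,-17,6,0,0,-0.036],[0.2,-200,-21,8,0,0,-0.036]]]' | egrep "eef_pos|wrist|open"; python3 -m pendant '[[[0.2,-40,-2,3,0,0,0],[0.2,-75,-2,6,0,0,0],[0.2,-87,-2,9,0,0,0],[0.2,-87,-2,9,0,0,0],[0.2,-87,-2,9,0,0,0]]]' | egrep "eef_pos|wrist|open";python3 - <<'E'
from h import *
a=np.radians(5.8)
goto([.52,-.2224,.138],[np.cos(a),np.sin(a)])
E
```

```text
eef_pos: [0.5227, -0.125, 0.365]
wrist_force: [1.1, -0.7, -0.9]
opening: 0.318
eef_pos: [0.5293, -0.2101, 0.3552]
wrist_force: [0.4, 0.3, -1.3]
opening: 0.317
shift [-11.5 -10.4  62.2] turn [-0.0006 -0.0011 -0.0076] t 30.32 F [ 0.4  0.3 -1.3] open 0.317 grasp [ 0.5293 -0.2101  0.2002]
```

```bash
python3 -m pendant '[[[0.2,-11.5,-10.4,10,0,0,-0.007],[0.2,-11.5,-10.4,35,0,0,-0.007],[0.2,-11.5,-10.4,55,0,0,-0.007],[0.2,-11.5,-10.4,58,0,0,-0.007],[0.2,-11.5,-10.4,58,0,0,-0.007]]]' | egrep "eef_pos|wrist|open"; python3 -m pendant '[[[0.2,0,0,0,0,0,0],[0.2,0,0,0,0,0,0],[0.2,0,0,0,0,0,0]]]' | egrep "eef_pos|wrist|open";python3 - <<'E'
from h import *
a=np.radians(5.8)
goto([.52,-.2224,.138],[np.cos(a),np.sin(a)])
E
```

```text
eef_pos: [0.52, -0.2205, 0.2964]
wrist_force: [-0.1, 1.1, -0.4]
opening: 0.321
eef_pos: [0.521, -0.2223, 0.2992]
wrist_force: [-0.2, -0.3, -0.7]
opening: 0.32
shift [ 0.  -1.   6.2] turn [0.0021 0.0018 0.0015] t 30.98 F [-0.2 -0.3 -0.7] open 0.32 grasp [ 0.521  -0.2223  0.1442]
```

```bash
python3 -m pendant '[[[0.2,0,-0.5,3,0,0,0],[0.2,0,-0.8,6,0,0,0],[0.2,0,-0.8,9,0,0,0],[0.2,0,-0.8,12,0,0,0],[0.2,0,-0.8,12,0,0,0]]]' | egrep "eef_pos|wrist"; python3 -m pendant '[[[0.2,0,0,1,0,0,0],[0.2,0,0,2,0,0,0],[0.2,0,0,3,0,0,0],[0.2,0,0,3,0,0,0]]]' | egrep "eef_pos|wrist"
```

```text
eef_pos: [0.5191, -0.2224, 0.2845]
wrist_force: [0.1, -0.1, -1.6]
eef_pos: [0.5194, -0.2225, 0.2823]
wrist_force: [0.3, 0.7, -1.7]
```

```bash
for i in 1 2 3; do python3 -m pendant '[[[0.2,0,0,1,0,0,0],[0.2,0,0,2,0,0,0],[0.2,0,0,2,0,0,0]]]' | egrep "eef_pos|wrist"; done
```

```text
eef_pos: [0.5194, -0.2225, 0.2803]
wrist_force: [-1.2, -0.0, -0.2]
eef_pos: [0.5193, -0.2226, 0.2784]
wrist_force: [-2.1, -0.2, 2.0]
eef_pos: [0.5195, -0.2226, 0.2768]
wrist_force: [-3.5, 0.6, 4.2]
```

```bash
for i in 1 2 3; do python3 -m pendant '[[[0.2,0,0.2,1,0,0,0],[0.2,0,0.2,2,0,0,0],[0.2,0,0.2,2,0,0,0]]]' | egrep "eef_pos|wrist"; done
```

```text
eef_pos: [0.5198, -0.2227, 0.2749]
wrist_force: [-2.7, -1.0, 3.0]
eef_pos: [0.52, -0.2227, 0.2727]
wrist_force: [-2.0, -0.4, 3.9]
eef_pos: [0.52, -0.2226, 0.2705]
wrist_force: [-2.8, -1.3, 4.0]
```

```bash
for i in 1 2 3 4; do python3 -m pendant '[[[0.2,0,0,1.5,0,0,0],[0.2,0,0,3,0,0,0],[0.2,0,0,4.5,0,0,0]]]' | egrep "eef_pos|wrist"; done
```

```text
eef_pos: [0.5201, -0.2225, 0.2659]
wrist_force: [-3.9, 0.1, 5.4]
eef_pos: [0.5201, -0.2224, 0.2613]
wrist_force: [-4.5, -0.2, 6.4]
eef_pos: [0.5201, -0.2224, 0.2569]
wrist_force: [-4.6, -0.6, 5.9]
eef_pos: [0.5201, -0.2224, 0.2524]
wrist_force: [-3.3, 0.1, 6.7]
```

```bash
for i in 1 2; do python3 -m pendant '[[[0.2,0,-0.1,1,0,0,0],[0.2,0,-0.1,2,0,0,0],[0.2,0,-0.1,2,0,0,0]]]' | egrep "eef_pos|wrist"; done;  python3 -m pendant '[[[0.2,0,0,0.7,0,0,0],[0.2,0,0,0.7,0,0,0]]]' | egrep "eef_pos|wrist"
```

```text
eef_pos: [0.52, -0.2224, 0.2502]
wrist_force: [-3.9, 0.2, 3.6]
eef_pos: [0.5199, -0.2224, 0.2483]
wrist_force: [-3.1, -0.0, 3.9]
eef_pos: [0.5199, -0.2225, 0.2478]
wrist_force: [-4.1, -0.2, 5.2]
```

```bash
for i in 1 2; do python3 -m pendant '[[[0.2,0,0,0.7,0,0,0],[0.2,0,0,0.7,0,0,0]]]' | egrep "eef_pos|wrist"; done
```

```text
eef_pos: [0.52, -0.2225, 0.2478]
wrist_force: [-5.6, 0.3, 10.8]
eef_pos: [0.5201, -0.2225, 0.2478]
wrist_force: [-8.0, 2.5, 15.4]
```

On the floor (z stopped at 0.2478 while force climbs). I'll relax, let go and rise.

```bash
python3 -m pendant '[[[0.2,0,-0.2,-1.2,0,0,0],[0.2,0,-0.2,-1.2,0,0,0]]]' | egrep "eef_pos|wrist"; python3 -m pendant '[[[0.6,0,-0.2,0,0,0,0],[0.6,0,-0.2,0,0,0,0],[0.6,0,-0.2,0,0,0,0],[0.6,0,-0.2,0,0,0,0]]]' | egrep "eef_pos|wrist|open|grasp"; python3 -m pendant '[[[0.6,0,0,-10,0,0,0],[0.6,0,0,-30,0,0,0],[0.6,0,0,-60,0,0,0],[0.6,0,0,-95,0,0,0],[0.6,0,0,-130,0,0,0]]]' | egrep "eef_pos|wrist|time"; python3 -m pendant '[[[0.6,30,-30,0,0,0,0],[0.6,60,-60,0,0,0,0],[0.6,90,-90,0,0,0,0],[0.6,90,-90,0,0,0,0],[0.6,90,-90,0,0,0,0]]]' | egrep "eef_pos|wrist|time";python3 - <<'E'
from h import *
s=ctrl.camera("scene")
a=cv2.resize(s[190:300,160:270],(400,400),interpolation=3);b=cv2.resize(s[190:310,370:490],(400,400),interpolation=3)
cv2.imwrite("pics/c7.png",np.hstack([a,b])[...,::-1])
w=np.array([.5200-.0012,-.2224,.088]);print(proj("scene",w),proj("scene",w+[0,0,.024]))
E
```

```text
eef_pos: [0.5198, -0.2224, 0.2478]
wrist_force: [-3.7, -0.9, 5.7]
eef_pos: [0.5196, -0.2224, 0.2472]
wrist_force: [-0.4, -0.1, -0.7]
opening: 0.595
grasp_force: 0.0
time_s: 36.15
eef_pos: [0.5192, -0.2223, 0.3792]
wrist_force: [0.8, 0.1, 0.3]
time_s: 36.57
eef_pos: [0.4193, -0.1406, 0.3781]
wrist_force: [1.2, 0.0, 0.4]
[215.57926911 228.00336602] [214.47796723 217.44903366]
```

View pics/c7.png

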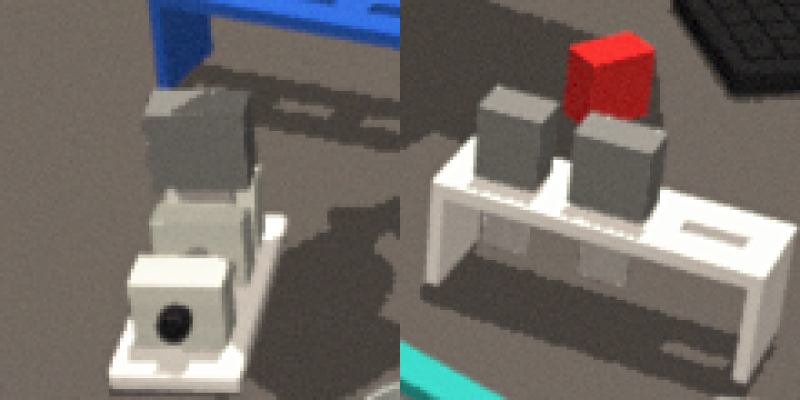

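The thick leaf stands upright in the clamp, with its top at scene (214,217), which matches the predicted home height. The thin and middle leaves hang seated in the rack and the gripper is clear, so I'll hand in.

```bash
python3 -c "
from bench import ctrl
print(ctrl.hand_in())"
```

```text
the job is handed in; nothing more can be done
None
```

I handed the job in: the thin (5 mm) and middle (7.5 mm) leaves went in loose and hang back in the rack. The thick (10 mm) leaf binds and stands home in the clamp, let go; the gap is about 7.8 mm, and the verdict was not reported.

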